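# Start the bump-bar timer against the bench batten

### The arm

A 6-joint arm with a two-finger parallel gripper is mounted at the origin on the work surface. World frame = base frame: x ahead of the robot, y to its left, z up, the work surface at z = 0. Lengths are in m, angles in rad, forces in N, time in s.
With the tool pointing down it reaches from about 0.25 to 0.725 m from the base axis. Payload 4 kg.
Tool frame: the origin (TCP) lies midway between the tips of the shut fingers; the grasp point (between the pads) lies 19 mm behind it; z points along the fingers, y is the direction in which the jaws open and shut (so a half turn about z gives the same grasp; the last joint's range is limited). The gripper opens to 85 mm and grips with 20 to 120 N. Pads are 22 mm wide; open, the fingers measure 114 mm over their backs; the gripper's body (76 mm by 85 mm) begins 54 mm behind the grasp point. The pads swing forward as they close: fully open they stand 13 mm farther back than shut.
Start: joints at [-1.143, 0.241, 0.005, 1.335, 0, 1.571], TCP at [0.207, -0.455, 0.193] pointing down, gripper open.
Joint ranges: [-2.72, 2.72], [-1.05, 1.87], [-1.09, 1.28], [-1.99, 2.15], [-1.42, 1.44], [-3.14, 3.14]. Speed limits (rad/s): [2.79, 2.79, 3.14, 3.14, 3.14, 3.14].

### API

Orientations are given as a unit quaternion [x, y, z, w].
In Python, from workcell import get_obs, camera, camera_model, job_done, masks_of gives the robot as it stands.
- The arm moves only by the tool jog_arm, never from a script. Its argument "deltas" is a list that holds one entry, the list of rows, each a list of 7 numbers: the shift along the tool's x, y, z in mm, then the turn, a rotation vector about the tool's x, y, z in degrees, then the finger opening in mm, from 0 to 85.4. A call has 1 to 5 rows; each row shifts and turns the pose as measured when the row begins, along the tool's axes as they then stand; what a row does not reach is not made up. A row lasts 1/10 s, in which the tool goes at most 50 mm and 8.59 degrees, less where a joint would pass 70% of its speed; a pose out of reach is approached as far as the arm can. A call with a gripper value outside its range is refused whole. The fingers move at their own pace and stop on an object; the grip force is fixed at half the most. Time passes only in rows, so rows that do not move let the fingers close. It gives the time, the measured TCP pose, the force and the opening at its end, in the units of the state.
- get_obs(): the state, without advancing time (a new reading comes with each control period).
- camera(name): name is "scene" or "side" or "wrist"; returns the picture (420x560x3 uint8, red, green, blue); there is no depth.
- camera_model(name): a dict with "fovy" (degrees; the focal length in pixels is half the picture's height over the tangent of half this angle, whatever the lens; pixels are square), "cx", "cy" (the principal point, pixels), "k1" (the pictures are not rectified: a ray, as slopes to the right and down, at radius r is drawn at 1 + k1 r^2 times it, then the intrinsics apply), "pose" (4x4, takes a point from camera to world coordinates); the wrist camera has in their place "T_tool_cam" (4x4, takes a point from camera to tool coordinates, whose origin is the TCP and whose axes are the flange's). Camera axes: x right, y down, z forward; pixel columns grow to the right and rows downward; lengths in m; the calibration is good to about 2 mm. A picture is of the moment at which its call begins: read the wrist's pose just before it. camera_model takes no time and is no camera call.
- job_done(): hands the job in, once; it reports no verdict.
Trained networks look in the newest picture that a camera, given by its name, has taken for a name from the list of things; names that differ only in an ending like _2 or _b are one class to them, and where a whole thing is asked for, a point or a joint stands for the part that bears it (a point fixed in the world has none). Each returns a list of dicts, best first, with "conf" (0 to 1); they miss things now and then, are a little off and sometimes report something else, mostly with a low value. They report only what shows in the picture. A call takes as long as a camera call. They do not tell look-alikes from the thing itself.
- masks_of(target, camera): "pixels" (420x560 bool, what is visible of it) and "at" ([column, row] in pixels, amid what is visible of it).
The state is a dict: "clock": time; "joint_pos": joint angles; "joint_vel": joint speeds; "tau": joint torques, N m; "eef_pos": TCP position; "tool_rot": TCP orientation; "ft_force": force on the tool from outside, world axes, zero at the start; "ft_torque": the same for the moment, N m; "grip_width": finger opening in m.
Only numpy, scipy, OpenCV 4.12 (cv2) and the standard library are available. Lean on these libraries where they do the work, as an engineer would, in place of code of your own. Each camera call takes 0.05 s, during which the arm holds its last target. There are 200 camera calls.

### The job

Start the development timer on the plate-maker's bench: it is the white timer with a wide push bar sticking out of its edge on the robot's side. It is loose and would slide away, so slide it up against the wooden batten screwed to the bench and, with the batten backing it, push the bar fully in and hold it for about half a second. Then let the bar come out again, leaving the timer lying flat against the batten, and leave the similar timer that has no bar where it is.

Things in the scene. Friction and masses are not known exactly. Their poses are not given: they have to be found in the camera images.
- timer: Timer to start: loose white box lying flat, 80 (x) x 58 (y) x 30 (z) mm, 0.1-0.2 kg. Origin: centre of underside. Its +x points to its flat back (x=+40 mm), facing the batten; the push bar sticks out of the other end, outer face at x=-52 mm, 36 mm wide, z=7 to 25 mm. Starts 25-55 mm short of the batten, within 9 degrees of square. Slides at under 1.8 N, less than the bar's spring.
- start_bar (a joint): How far the timer's push bar is pressed in, m: 0 = out, 0.007 = fully in. It moves along the timer's own +x, towards its back. A spring returns it: about 2.5 N starts it, about 5 N holds it fully in.
- batten: Fixed wooden batten, a straight bar 40 (x) x 460 (y) x 30 (z) mm beyond the timers as seen from the robot. Origin: centre of underside. Its flat face on the robot's side is at its own x=-20 mm, running along its y; its +x points away from the robot. With the timer's back flat on it, the timer's origin is at x=-60 mm in the batten's frame.
- plain_timer: Similar loose white timer, also 80 x 58 x 30 mm with the same display, but no push bar. In front of the same batten, its centre at least 115 mm sideways from that of the timer to start. To be left alone. Origin: centre of underside, +x towards the batten.
Not all that is in view belongs to the job. What is shaped like the timer but green or orange is not meant.

How it is judged:
On the way:
1. the bar is pressed in (over 5 of its 7 mm) while the timer's back rests against the batten and pushes on it, for 0.35 s (value of joint start_bar above 0.005 m and contact force between timer and batten above 1 N and x of timer in the frame of batten above -0.075 m), for 0.35 s.
At the end, for the whole second after the job is handed in: The timer lies flat and at rest on the bench with its back to the batten (origin within 15 mm of the flush position across the batten, turned at most 15 degrees from it), and its bar is out again (within 2 mm) (x of timer in the frame of batten between -0.075 and -0.045 m and angle between the x axis of timer and the x axis of batten, either way round below 0.26 rad and angle between timer's own z axis and vertical below 0.15 rad and value of joint start_bar below 0.002 m and linear speed of timer below 0.02 m/s); the robot touches nothing.
It fails at once if the timer without a bar is moved more than 20 mm (distance of plain_timer from where it was at the start of the episode above 0.02 m).
It also fails if it takes over 35 s, if anything falls off the work surface, if the arm or the gripper's body presses on something with over 40 N, if the wrist force passes 120 N, or if a joint passes its speed limit or range.

## Working session

There is one attempt and no reset: what is moved stays moved. The work goes in short steps, Python scripts to look and compute and a tool call to move; the robot and the scene stay as the last step left them, time stands still between calls to the robot, and variables do not carry over. Pictures are saved under pics/ and viewed, about 8 in all and at most 12, crops included, and the job is handed in when it is done.

Besides the shell and the picture viewer there is one more tool, called by a JSON object that holds its "api" and its "payload", one argument or row to a line. jog_arm: Moves the arm, as the interface text tells. Its arguments: {"type":"object","properties":{"deltas":{"type":"array"}},"required":["deltas"]}

```bash
mkdir -p pics; cat > h.py <<'E'
import numpy as np, cv2
from workcell import *
def ray(m,uv,pose):
    f=210/np.tan(np.radians(m["fovy"])/2)
    d=np.array([(uv[0]-m["cx"])/f,(uv[1]-m["cy"])/f]); u=d.copy()
    for _ in range(20): u=d/(1+m["k1"]*(u@u))
    P=np.array(pose); return P[:3,3],P[:3,:3]@np.r_[u,1]
def onplane(m,uv,z,pose=None):
    o,r=ray(m,uv,m["pose"] if pose is None else pose); return o+r*(z-o[2])/r[2]
E
python3 - <<'E'
from h import *
for c in ["scene","side"]:
    im=camera(c); cv2.imwrite(f"pics/{c}0.png",im[:,:,::-1]); m=camera_model(c)
    print(c,{k:np.round(v,3).tolist() for k,v in m.items() if not isinstance(v,str)})
    for t in ["timer","start_bar","plain_timer","batten"]:
        for d in masks_of(t,c):
            q=d["pixels"]; ys,xs=np.nonzero(q)
            print(t,round(d["conf"],2),np.round(d["at"]),q.sum(),xs.min(),xs.max(),ys.min(),ys.max(),np.round(onplane(m,d["at"],.03),3))
o=get_obs();print(o["clock"],o["eef_pos"],o["tool_rot"],o["grip_width"])
E
```

```text
scene {'fovy': 48.842, 'cx': 279.136, 'cy': 211.73, 'k1': -0.06, 'pose': [[0.797, 0.364, -0.482, 0.919], [0.604, -0.481, 0.636, -0.532], [-0.0, -0.798, -0.603, 0.55], [0.0, 0.0, 0.0, 1.0]]}
timer 0.95 [148. 233.] 1354 125 169 210 253 [ 0.356 -0.174  0.03 ]
timer 0.88 [241. 229.] 1490 215 268 212 251 [ 0.48  -0.066  0.03 ]
timer 0.63 [188. 299.] 2351 155 221 275 320 [ 0.526 -0.238  0.03 ]
timer 0.59 [330. 219.] 1462 301 355 204 242 [0.591 0.055 0.03 ]
start_bar 0.82 [155. 242.] 249 144 166 238 252 [ 0.385 -0.182  0.03 ]
start_bar 0.69 [161. 292.] 153 155 166 283 306 [ 0.483 -0.255  0.03 ]
start_bar 0.63 [305. 214.] 98 300 311 207 223 [0.546 0.038 0.03 ]
start_bar 0.6 [221. 218.] 53 216 227 214 225 [ 0.43  -0.063  0.03 ]
plain_timer 0.93 [301. 272.] 1754 272 328 247 297 [ 0.627 -0.09   0.03 ]
batten 0.56 [370. 264.] 5324 308 443 177 340 [ 0.706 -0.008  0.03 ]
side {'fovy': 54.004, 'cx': 271.197, 'cy': 208.277, 'k1': 0.012, 'pose': [[-0.945, -0.235, 0.227, 0.363], [-0.327, 0.663, -0.673, 0.534], [0.008, -0.71, -0.704, 0.615], [0.0, 0.0, 0.0, 1.0]]}
timer 0.94 [388. 196.] 1124 364 411 177 214 [ 0.334 -0.14   0.03 ]
timer 0.91 [314. 213.] 1183 291 337 198 229 [ 0.467 -0.042  0.03 ]
timer 0.9 [246. 242.] 1393 216 267 223 257 [0.568 0.076 0.03 ]
timer 0.9 [280. 309.] 1939 256 308 278 336 [0.464 0.189 0.03 ]
timer 0.6 [316. 163.] 870 295 336 148 174 [ 0.504 -0.195  0.03 ]
timer 0.48 [166. 254.] 5259 106 235 156 338 [0.694 0.15  0.03 ]
start_bar 0.56 [331. 219.] 98 331 338 208 224 [ 0.431 -0.037  0.03 ]
start_bar 0.45 [334. 158.] 11 333 335 153 158 [ 0.47  -0.228  0.03 ]
start_bar 0.43 [268. 284.] 109 258 277 278 289 [0.498 0.151 0.03 ]
plain_timer 0.62 [252. 190.] 1010 229 272 174 207 [ 0.607 -0.061  0.03 ]
batten 0.55 [164. 257.] 5174 107 235 156 338 [0.693 0.157 0.03 ]
0.5 [ 0.20742141 -0.45491964  0.19288597] [ 9.77214675e-01  2.12253334e-01 -5.68441614e-06 -2.80499404e-05] 0.08539544666684051
```

View pics/scene0.png

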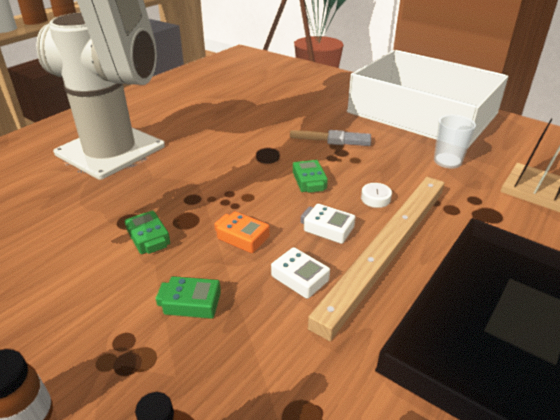

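View pics/side0.png

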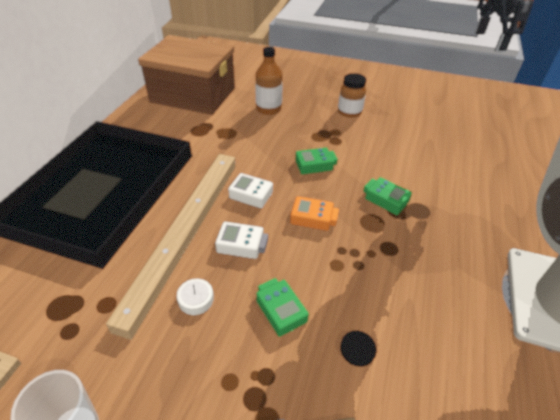

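The target is the white timer with the grey bar at scene (330,222) / side (243,240). The plain one is at scene (301,272) / side (252,190). I'll fit box models to both views.

```bash
cat > fit.py <<'E'
from h import *
from scipy.optimize import minimize
def box(x0,x1,y0,y1,z0,z1): return np.array([[x,y,z] for x in(x0,x1) for y in(y0,y1) for z in(z0,z1)])
T=[box(-.04,.04,-.029,.029,0,.03),box(-.052,-.04,-.018,.018,.007,.025)]; P=T[:1]; B=[box(-.02,.02,-.23,.23,0,.03)]
S=4
def render(m,boxes,p):
    f=210/np.tan(np.radians(m["fovy"])/2); c,s=np.cos(p[2]),np.sin(p[2]); M=np.array(m["pose"])
    im=np.zeros((420,560),np.float32)
    im=np.zeros((420,560),np.uint8)
    for b in boxes:
        w=np.c_[p[0]+c*b[:,0]-s*b[:,1],p[1]+s*b[:,0]+c*b[:,1],b[:,2]]
        q=(w-M[:3,3])@M[:3,:3]; u=q[:,:2]/q[:,2:]; u=u*(1+m["k1"]*(u**2).sum(1,keepdims=True))
        uv=u*f+[m["cx"],m["cy"]]
        h=cv2.convexHull(uv.astype(np.float32))
        cv2.fillConvexPoly(im,np.round(h*16).astype(np.int32),255,cv2.LINE_AA,4)
    return im/255.
def fit(boxes,masks,p0):
    bl={c:cv2.GaussianBlur(k.astype(np.float32),(0,0),1) for c,k in masks.items()}
    cost=lambda p:sum(((cv2.GaussianBlur(render(camera_model(c),boxes,p),(0,0),1)-k)**2).sum() for c,k in bl.items())
    best=min((minimize(cost,[p0[0],p0[1],a],method="Nelder-Mead",options=dict(initial_simplex=[[p0[0],p0[1],a],[p0[0]+.01,p0[1],a],[p0[0],p0[1]+.01,a],[p0[0],p0[1],a+.1]],xatol=1e-4)) for a in np.array([-.15,0,.15])+p0[2]),key=lambda r:r.fun)
    return best.x,best.fun
def find(t,c,at):
    d=[d for d in masks_of(t,c)]
    d=min(d,key=lambda d:np.hypot(*(np.array(d["at"])-at)),default=None)
    if d is None or np.hypot(*(np.array(d["at"])-at))>20: print("miss",t,c); return None
    return d["pixels"]
def run(t,boxes,ats,p0):
    mk={c:find(t,c,a) for c,a in ats.items()}; mk={c:k for c,k in mk.items() if k is not None}
    for sel in [list(mk)]+([[c] for c in mk] if len(mk)>1 else []):
        x,f=fit(boxes,{c:mk[c] for c in sel},p0); print(t,sel,np.round(x,4),round(np.degrees(x[2]),2),round(f))
E
python3 - <<'E'
from fit import *
camera("scene");camera("side")
run("timer",T,{"scene":(330,219),"side":(246,242)},[.57,.06,-.1])
run("plain_timer",P,{"scene":(301,272),"side":(252,190)},[.61,-.07,-.1])
run("batten",B,{"scene":(370,264),"side":(164,257)},[.7,0.05,-.1])
E
```

```text
timer ['scene', 'side'] [0.5851 0.0625 0.1373] 7.87 224
timer ['scene'] [0.5856 0.063  0.1286] 7.37 111
timer ['side'] [0.5851 0.0616 0.1645] 9.43 111
plain_timer ['scene', 'side'] [ 0.6168 -0.0764 -0.0732] -4.19 239
plain_timer ['scene'] [ 0.6161 -0.0761 -0.095 ] -5.44 144
plain_timer ['side'] [ 0.6169 -0.0772 -0.0044] -0.25 89
batten ['scene', 'side'] [0.6994 0.074  0.028 ] 1.6 366
batten ['scene'] [0.699  0.075  0.0331] 1.9 163
batten ['side'] [0.6997 0.0724 0.0276] 1.58 185
```

{"api": "jog_arm", "payload": {
  "deltas": [
    [[40,-28,0,0,0,0,6],[40,-28,0,0,0,0,6],[40,-28,0,0,0,0,6],[40,-28,0,0,0,0,6],[40,-28,0,0,0,0,6]]
  ]
}}

```text
clock: 1.4
eef_pos: [0.3335, -0.245, 0.1921]
tool_rot: [0.979, 0.205, 0.001, 0.002]
ft_force: [0.5, -0.0, -0.0]
grip_width: 0.0124
```

{"api": "jog_arm", "payload": {
  "deltas": [
    [[40,-28,0,0,0,0,6],[40,-28,0,0,0,0,6],[40,-28,0,0,0,0,6],[40,-28,0,0,0,0,6],[40,-28,0,0,0,0,6]]
  ]
}}

```text
clock: 1.9
eef_pos: [0.4629, -0.0305, 0.1934]
tool_rot: [0.979, 0.205, 0.003, 0.003]
ft_force: [1.2, -1.0, 0.2]
grip_width: 0.006
```

{"api": "jog_arm", "payload": {
  "deltas": [
    [[0,0,0,0,0,7.6,6],[0,0,0,0,0,7.6,6],[0,0,0,0,0,7.6,6],[0,0,0,0,0,0,6]]
  ]
}}

```text
clock: 2.3
eef_pos: [0.4665, -0.0223, 0.193]
tool_rot: [1.0, 0.007, 0.004, 0.002]
ft_force: [-0.7, -0.6, -0.0]
grip_width: 0.0063
```

```bash
cat > st.py <<'E'
from h import *
from scipy.spatial.transform import Rotation as R
def st(target=None):
    o=get_obs(); M=R.from_quat(o["tool_rot"]).as_matrix(); p=np.array(o["eef_pos"])
    print(round(o["clock"],2),np.round(p,4),"yaw",round(np.degrees(np.arctan2(M[1,0],M[0,0])),2),"zx",np.round(M[:,2],3),"F",np.round(o["ft_force"],2),round(o["grip_width"],4))
    if target is not None: print("tool delta mm",np.round(M.T@(np.array(target)-p)*1000,1))
    return o,M,p
E
python3 -c "
from st import *
st([.505,.055,.10])"
```

```text
2.3 [ 0.4665 -0.0223  0.193 ] yaw 0.85 zx [ 0.009 -0.004 -1.   ] F [-0.69 -0.62 -0.01] 0.0063
tool delta mm [ 38.8 -77.1  93.1]
```

{"api": "jog_arm", "payload": {
  "deltas": [
    [[13,-27,0,0,0,-0.8,6],[13,-27,0,0,0,0,6],[13,-26,0,0,0,0,6],[0,0,40,0,0,0,6],[0,0,40,0,0,0,6]]
  ]
}}

```text
clock: 2.8
eef_pos: [0.5127, 0.0396, 0.1182]
tool_rot: [0.999, 0.038, 0.012, -0.008]
ft_force: [0.4, -0.3, -0.4]
grip_width: 0.0058
```

```bash
python3 -c "
from st import *
st([.505,.058,.011])
cv2.imwrite('pics/wrist1.png',camera('wrist')[:,:,::-1])"
```

```text
2.8 [0.5127 0.0396 0.1182] yaw 4.34 zx [ 0.024  0.016 -1.   ] F [ 0.39 -0.3  -0.41] 0.0058
tool delta mm [ -9.  -17.4 107.3]
```

View pics/wrist1.png

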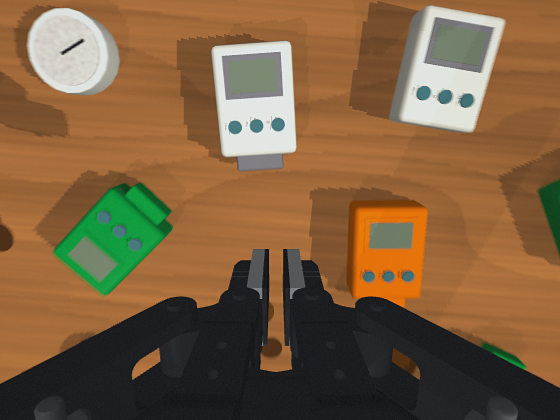

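The wrist view shows the grey bar at (260,162) on the target, with the orange one to the right and clear of the fingers. Next I'll level the tool and descend.

{"api": "jog_arm", "payload": {
  "deltas": [
    [[-4,-8,10,0,0,0,6],[-2,-6,10,0,0,0,6],[0,0,0,0,0,0,6]]
  ]
}}

```text
clock: 3.15
eef_pos: [0.4996, 0.0478, 0.0898]
tool_rot: [0.999, 0.044, 0.004, -0.009]
ft_force: [-0.9, 0.8, 0.2]
grip_width: 0.0063
```

```bash
cat >> st.py <<'E'
def want(target,yaw):
    o,M,p=st(target); D=R.from_euler("z",yaw,degrees=True).as_matrix()@np.diag([1.,-1,-1])
    print("tool turn deg",np.round(np.degrees(R.from_matrix(M.T@D).as_rotvec()),2))
E
python3 -c "
from st import *
want([.505,.058,.011],2)"
```

```text
3.15 [0.4996 0.0478 0.0898] yaw 5.01 zx [ 0.007  0.019 -1.   ] F [-0.93  0.84  0.19] 0.0063
tool delta mm [ 5.6 -8.2 79. ]
tool turn deg [-1.05 -0.48  3.01]
```

{"api": "jog_arm", "payload": {
  "deltas": [
    [[0,-4,20,-0.5,-0.2,1.5,6],[0,-4,20,-0.5,-0.2,1.5,6],[0,0,15,0,0,0,6],[0,0,0,0,0,0,6]]
  ]
}}

```text
clock: 3.55
eef_pos: [0.5058, 0.0366, 0.0394]
tool_rot: [0.999, 0.033, 0.005, -0.008]
ft_force: [0.2, -0.1, 0.3]
grip_width: 0.0059
```

```bash
python3 -c "
from st import *
want([.505,.058,.012],2)"
```

```text
3.55 [0.5058 0.0366 0.0394] yaw 3.73 zx [ 0.01   0.017 -1.   ] F [ 0.24 -0.07  0.34] 0.0059
tool delta mm [  0.3 -20.9  27.7]
tool turn deg [-0.93 -0.64  1.73]
```

{"api": "jog_arm", "payload": {
  "deltas": [
    [[0,-10,0,0,0,0,6],[0,0,0,0,0,0,6]]
  ]
}}

```text
clock: 3.75
eef_pos: [0.5073, 0.0425, 0.0421]
tool_rot: [0.999, 0.036, 0.007, -0.01]
ft_force: [0.5, 0.9, -0.8]
grip_width: 0.0061
```

{"api": "jog_arm", "payload": {
  "deltas": [
    [[0,-8,0,0,0,0,6],[0,0,0,0,0,0,6]]
  ]
}}

```text
clock: 3.95
eef_pos: [0.5088, 0.0474, 0.0445]
tool_rot: [0.999, 0.039, 0.009, -0.012]
ft_force: [-0.2, 0.9, -0.6]
grip_width: 0.0059
```

```bash
python3 -c "
from st import *
want([.505,.058,.012],2)"
```

```text
3.95 [0.5088 0.0474 0.0445] yaw 4.5 zx [ 0.017  0.024 -1.   ] F [-0.25  0.86 -0.56] 0.0059
tool delta mm [ -3.5 -10.2  32.7]
tool turn deg [-1.35 -1.06  2.51]
```

{"api": "jog_arm", "payload": {
  "deltas": [
    [[-2,-12,8,-1.4,-1,2.5,6],[0,0,0,0,0,0,6]]
  ]
}}

```text
clock: 4.15
eef_pos: [0.5079, 0.0383, 0.0373]
tool_rot: [0.999, 0.033, 0.001, -0.008]
ft_force: [-0.6, 0.2, 0.1]
grip_width: 0.0062
```

```bash
python3 -c "
from st import *
want([.505,.058,.012],2)"
```

```text
4.15 [0.5079 0.0383 0.0373] yaw 3.78 zx [ 0.001  0.016 -1.   ] F [-0.62  0.2   0.15] 0.0062
tool delta mm [ -1.7 -19.4  25.6]
tool turn deg [-0.89 -0.08  1.79]
```

```bash
python3 -c "
from h import *
print(np.round(np.degrees(get_obs()['joint_pos']),2))"
```

```text
[  3.72  21.84 -13.18  54.89   0.89 179.94]
```

{"api": "jog_arm", "payload": {
  "deltas": [
    [[0,-20,0,0,0,0,6],[0,0,0,0,0,0,6]]
  ]
}}

```text
clock: 4.35
eef_pos: [0.5072, 0.0489, 0.0372]
tool_rot: [0.999, 0.04, -0.0, -0.012]
ft_force: [0.1, -0.3, 0.4]
grip_width: 0.0059
```

```bash
python3 -c "
from st import *
print(np.round(np.degrees(get_obs()['joint_pos']),2))
want([.505,.058,.012],2)"
```

```text
[  4.56  21.91 -13.09  54.97   1.4  179.94]
4.35 [0.5072 0.0489 0.0372] yaw 4.62 zx [-0.001  0.024 -1.   ] F [ 0.14 -0.27  0.39] 0.0059
tool delta mm [-1.5 -8.7 25.4]
tool turn deg [-1.4  -0.    2.62]
```

Joint 6 is at its limit of 180°. I'll raise the tool and use the symmetric half turn.

{"api": "jog_arm", "payload": {
  "deltas": [
    [[-5,0,-30,0,0,0,6],[0,0,-30,0,0,-8.5,6],[0,0,0,0,0,-8.5,6],[0,0,0,0,0,-8.5,6],[0,0,0,0,0,-8.5,6]]
  ]
}}

```text
clock: 4.85
eef_pos: [0.5012, 0.048, 0.0989]
tool_rot: [0.942, 0.336, 0.002, -0.012]
ft_force: [0.0, 0.3, -0.3]
grip_width: 0.0059
```

{"api": "jog_arm", "payload": {
  "deltas": [
    [[0,0,0,0,0,-8.5,6],[0,0,0,0,0,-8.5,6],[0,0,0,0,0,-8.5,6],[0,0,0,0,0,-8.5,6],[0,0,0,0,0,-8.5,6]]
  ]
}}

```text
clock: 5.35
eef_pos: [0.5008, 0.0489, 0.0991]
tool_rot: [0.753, 0.658, 0.007, -0.011]
ft_force: [-0.2, 0.0, -0.0]
grip_width: 0.0062
```

{"api": "jog_arm", "payload": {
  "deltas": [
    [[0,0,0,0,0,-8.5,6],[0,0,0,0,0,-8.5,6],[0,0,0,0,0,-8.5,6],[0,0,0,0,0,-8.5,6],[0,0,0,0,0,-8.5,6]]
  ]
}}

```text
clock: 5.85
eef_pos: [0.5, 0.0499, 0.0987]
tool_rot: [0.46, 0.888, 0.01, -0.008]
ft_force: [0.3, -0.4, 0.3]
grip_width: 0.0058
```

{"api": "jog_arm", "payload": {
  "deltas": [
    [[0,0,0,0,0,-8.5,6],[0,0,0,0,0,-8.5,6],[0,0,0,0,0,-8.5,6],[0,0,0,0,0,-8.5,6],[0,0,0,0,0,-8.5,6]]
  ]
}}

```text
clock: 6.35
eef_pos: [0.4991, 0.0508, 0.0983]
tool_rot: [0.103, 0.995, 0.012, -0.005]
ft_force: [0.9, -0.1, 0.4]
grip_width: 0.006
```

```bash
python3 -c "
from st import *
print(np.round(np.degrees(get_obs()['joint_pos']),2))
want([.505,.058,.05],182)"
```

```text
[ 4.83 17.76 -8.97 63.52  1.43 16.62]
6.35 [0.4991 0.0508 0.0983] yaw 168.22 zx [-0.007  0.024 -1.   ] F [ 0.85 -0.08  0.37] 0.006
tool delta mm [-4.8  7.2 48.5]
tool turn deg [  1.37  -0.5  -13.79]
```

{"api": "jog_arm", "payload": {
  "deltas": [
    [[-2,3,24,0.7,-0.2,-6.9,6],[-2,4,24,0.7,-0.3,-6.9,6],[0,0,0,0,0,0,6]]
  ]
}}

```text
clock: 6.65
eef_pos: [0.5049, 0.0584, 0.0503]
tool_rot: [-0.023, 1.0, -0.001, 0.002]
ft_force: [-1.6, -0.4, -0.3]
grip_width: 0.0061
```

```bash
python3 -c "
from st import *
print(np.round(np.degrees(get_obs()['joint_pos']),2))
want([.505,.058,.012],182)"
```

```text
[  6.66  20.83 -12.46  56.54  -0.08   4.01]
6.65 [0.5049 0.0584 0.0503] yaw -177.35 zx [ 0.003 -0.001 -1.   ] F [-1.62 -0.42 -0.25] 0.0061
tool delta mm [ 0.  -0.4 38.3]
tool turn deg [-0.07  0.17  0.65]
```

{"api": "jog_arm", "payload": {
  "deltas": [
    [[0,0,19,0,0,0.6,6],[0,0,19,0,0,0,6],[-6,0,0,0,0,0,6],[-5,0,0,0,0,0,6],[-4,0,0,0,0,0,6]]
  ]
}}

```text
clock: 7.15
eef_pos: [0.5229, 0.0592, 0.016]
tool_rot: [-0.013, 1.0, -0.0, 0.003]
ft_force: [0.0, 0.5, 0.5]
grip_width: 0.0059
```

{"api": "jog_arm", "payload": {
  "deltas": [
    [[-5,0,0,0,0,0,6],[-5,0,0,0,0,0,6],[-5,0,0,0,0,0,6],[-5,0,0,0,0,0,6],[-5,0,0,0,0,0,6]]
  ]
}}

```text
clock: 7.65
eef_pos: [0.5533, 0.06, 0.0198]
tool_rot: [-0.012, 1.0, 0.0, 0.006]
ft_force: [-0.9, -0.1, -0.3]
grip_width: 0.0058
```

```bash
python3 - <<'E'
from fit import *
from st import want
want([.57,.060,.012],182)
ims=[camera("side"),camera("scene")]
cv2.imwrite('pics/mid.png',np.hstack([cv2.resize(ims[0][160:300,150:330],None,fx=2,fy=2),cv2.resize(ims[1][160:300,250:430],None,fx=2,fy=2)])[:,:,::-1])
run("timer",T,{"side":(235,244)},[.61,.06,.0])
E
```

```text
7.65 [0.5533 0.06   0.0198] yaw -178.59 zx [ 0.013  0.001 -1.   ] F [-0.85 -0.13 -0.35] 0.0058
tool delta mm [-16.6  -0.4   8.1]
tool turn deg [ 0.01  0.73 -0.59]
timer ['side'] [0.5848 0.0617 0.1545] 8.85 165
```

View pics/mid.png

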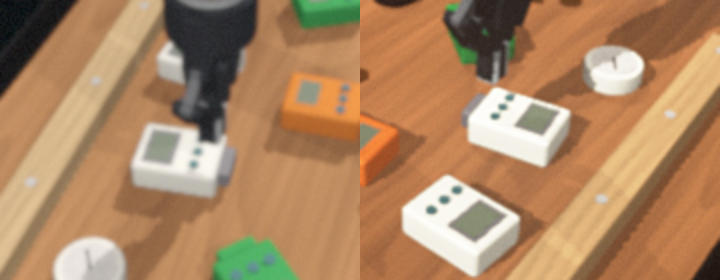

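```bash
python3 - <<'E'
from fit import *
def tri(a,b):
    o1,r1=ray(camera_model("scene"),a,camera_model("scene")["pose"]);o2,r2=ray(camera_model("side"),b,camera_model("side")["pose"])
    t=np.linalg.lstsq(np.c_[r1,-r2],o2-o1,rcond=None)[0]; A=o1+r1*t[0];B=o2+r2*t[1]; return np.round((A+B)/2,4),np.round(np.linalg.norm(A-B),4)
print(tri((315,199),(256,229)))
for c in["scene","side"]:
    m=camera_model(c);M=np.array(m["pose"]);f=210/np.tan(np.radians(m["fovy"])/2)
    for P in [(.553,.06,.02),(.553,.06,.04),(.533,.055,.016)]:
        q=(np.array(P)-M[:3,3])@M[:3,:3]; print(c,P,np.round(q[:2]/q[2]*f+[m["cx"],m["cy"]],1))
    im=camera(c);u0=(255,160) if c=="scene" else (190,180)
    cv2.imwrite(f"pics/z_{c}.png",cv2.resize(im[u0[1]:u0[1]+90,u0[0]:u0[0]+110],None,fx=6,fy=6,interpolation=cv2.INTER_CUBIC)[:,:,::-1])
a=cv2.imread("pics/z_scene.png");b=cv2.imread("pics/z_side.png");cv2.imwrite("pics/z2.png",cv2.resize(np.hstack([a,b]),(800,327)))
E
```

```text
(array([0.5526, 0.0602, 0.0554]), np.float64(0.0001))
scene (0.553, 0.06, 0.02) [314.2 214.4]
scene (0.553, 0.06, 0.04) [314.7 205.9]
scene (0.533, 0.055, 0.016) [303.9 213.5]
side (0.553, 0.06, 0.02) [256.2 241.5]
side (0.553, 0.06, 0.04) [256.  234.5]
side (0.533, 0.055, 0.016) [267.  243.6]
```

View pics/z2.png

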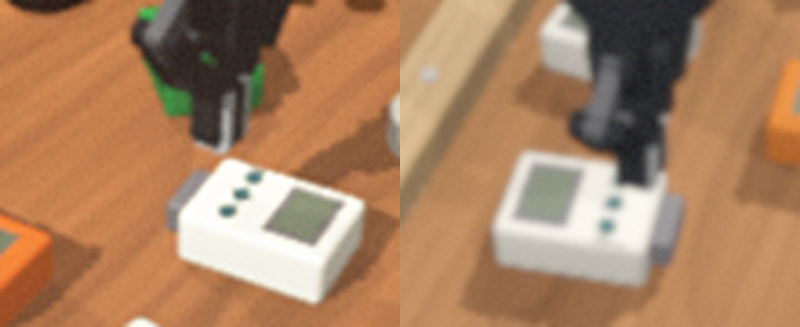

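Both views agree with eef in x and y, but the fingertips hover about 30 mm above where eef_pos puts them: about z=0.05 in the pictures against 0.02 reported. They passed over the timer, which hasn't moved. I'll back off, descend further guided by force, and check by sight.

{"api": "jog_arm", "payload": {
  "deltas": [
    [[25,0,0,0,0.7,-0.6,6],[23,0,0,0,0,0,6],[0,0,4,0,0,0,6],[0,0,0,0,0,0,6]]
  ]
}}

```text
clock: 8.3
eef_pos: [0.5025, 0.0585, 0.0146]
tool_rot: [-0.018, 1.0, 0.0, -0.001]
ft_force: [-0.8, -0.2, 0.2]
grip_width: 0.0061
```

```bash
cat > tip.py <<'E'
from fit import *
from st import *
want([.505,.059,.012],182)
ims=[]
for c in["scene","side"]:
    m=camera_model(c);im=camera(c);u0=(255,160) if c=="scene" else (190,180)
    ims.append(cv2.resize(im[u0[1]:u0[1]+90,u0[0]:u0[0]+110],(400,327),interpolation=cv2.INTER_CUBIC))
import sys
cv2.imwrite(sys.argv[1],np.hstack(ims)[:,:,::-1])
m=camera_model("wrist");print({k:np.round(v,4).tolist() for k,v in m.items() if not isinstance(v,str)})
E
python3 tip.py pics/t3.png
```

```text
8.3 [0.5025 0.0585 0.0146] yaw -177.95 zx [-0.001  0.    -1.   ] F [-0.81 -0.25  0.19] 0.0061
tool delta mm [-2.5  0.4  2.6]
tool turn deg [ 0.   -0.07  0.05]
{'fovy': 60.7673, 'cx': 275.5738, 'cy': 206.4616, 'k1': -0.0017, 'T_tool_cam': [[-0.0009, -0.964, -0.2659, 0.0673], [1.0, -0.0009, -0.0002, 0.0003], [-0.0, -0.2659, 0.964, -0.1797], [0.0, 0.0, 0.0, 1.0]]}
```

View pics/t3.png

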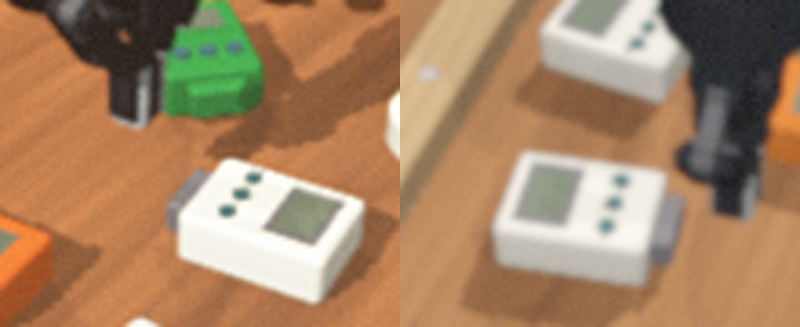

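```bash
cat >> h.py <<'E'
def tri(a,b):
    o1,r1=ray(camera_model("scene"),a,camera_model("scene")["pose"]);o2,r2=ray(camera_model("side"),b,camera_model("side")["pose"])
    t=np.linalg.lstsq(np.c_[r1,-r2],o2-o1,rcond=None)[0]; A=o1+r1*t[0];B=o2+r2*t[1]; return np.round((A+B)/2,4),np.round(np.linalg.norm(A-B),4)
E
python3 -c "
from h import *
print(tri((290.8,194.4),(281.6,239)))"
```

```text
(array([0.5018, 0.0578, 0.0451]), np.float64(0.0038))
```

{"api": "jog_arm", "payload": {
  "deltas": [
    [[0,0,10,0,0,0,6],[0,0,10,0,0,0,6],[0,0,0,0,0,0,6]]
  ]
}}

```text
clock: 8.7
eef_pos: [0.5057, 0.0587, -0.0066]
tool_rot: [-0.018, 1.0, 0.0, 0.001]
ft_force: [0.1, 0.1, -0.5]
grip_width: 0.0062
```

```bash
python3 tip.py pics/t4.png
```

```text
8.7 [ 0.5057  0.0587 -0.0066] yaw -177.97 zx [ 0.002  0.    -1.   ] F [ 0.12  0.14 -0.45] 0.0062
tool delta mm [  0.7   0.3 -18.6]
tool turn deg [0.02 0.11 0.03]
{'fovy': 60.7673, 'cx': 275.5738, 'cy': 206.4616, 'k1': -0.0017, 'T_tool_cam': [[-0.0009, -0.964, -0.2659, 0.0673], [1.0, -0.0009, -0.0002, 0.0003], [-0.0, -0.2659, 0.964, -0.1797], [0.0, 0.0, 0.0, 1.0]]}
```

View pics/t4.png

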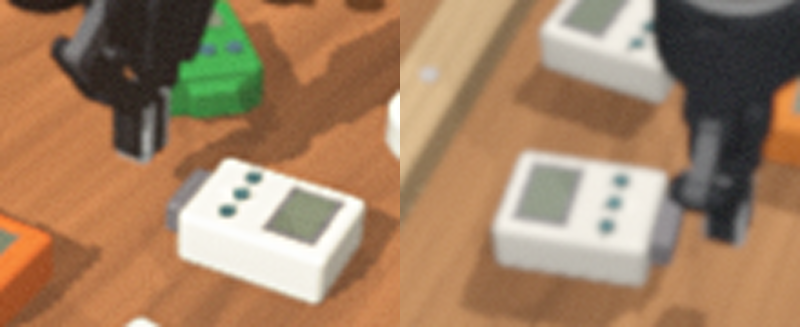

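The tips now show at about z=0.024 with −0.007 reported and no contact, so the offset is about 31 mm. Descending 13 mm more.

{"api": "jog_arm", "payload": {
  "deltas": [
    [[2,0,7,0,0,0,6],[2,0,6,0,0,0,6],[0,0,0,0,0,0,6]]
  ]
}}

```text
clock: 9.1
eef_pos: [0.5025, 0.0586, -0.0195]
tool_rot: [-0.018, 1.0, 0.0, 0.002]
ft_force: [-0.3, 0.2, -0.1]
grip_width: 0.0059
```

{"api": "jog_arm", "payload": {
  "deltas": [
    [[-5,0,0,0,0,0,6],[-5,0,0.4,0,0,0,6],[-5,0,0.4,0,0,0,6],[-5,0,0.4,0,0,0,6],[-5,0,0.4,0,0,0,6]]
  ]
}}

```text
clock: 9.6
eef_pos: [0.529, 0.0597, -0.0208]
tool_rot: [-0.018, 1.0, 0.0, 0.002]
ft_force: [-1.3, -0.1, 0.7]
grip_width: 0.0061
```

```bash
python3 tip.py pics/t5.png | head -3; python3 - <<'E'
from fit import *
run("timer",T,{"scene":(330,222),"side":(243,242)},[.59,.06,.05])
E
```

```text
9.6 [ 0.529   0.0597 -0.0208] yaw -177.96 zx [ 0.003  0.001 -1.   ] F [-1.3  -0.11  0.7 ] 0.0061
tool delta mm [ 23.9   0.2 -32.9]
tool turn deg [0.04 0.19 0.04]
timer ['scene', 'side'] [0.5941 0.0617 0.1526] 8.74 391
timer ['scene'] [0.5923 0.0626 0.1129] 6.47 94
timer ['side'] [0.5959 0.0612 0.1858] 10.64 288
```

View pics/t5.png

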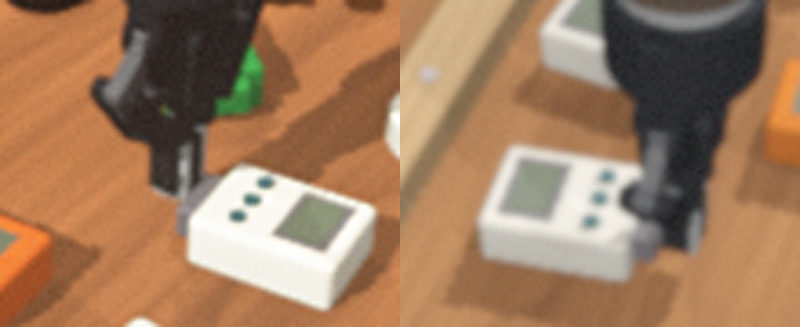

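Contact is good: the fingers are on the bar and the timer has moved about 8 mm. Continuing to push.

{"api": "jog_arm", "payload": {
  "deltas": [
    [[-5,0,0,0,0,0,6],[-5,0,0,0,0,0,6],[-5,0,0,0,0,0,6],[-5,0,0,0,0,0,6],[-5,0,0,0,0,0,6]]
  ]
}}

```text
clock: 10.3
eef_pos: [0.5538, 0.0606, -0.0211]
tool_rot: [-0.018, 1.0, 0.0, 0.001]
ft_force: [-1.7, -0.2, 1.0]
grip_width: 0.0061
```

```bash
python3 - <<'E'
from fit import *
from st import *
want([.575,.061,-.02],182)
camera("scene");camera("side")
run("timer",T,{"scene":(345,228),"side":(230,244)},[.615,.06,.05])
for c in("scene","side"): print(c,[(round(d["conf"],2),np.round(d["at"]).tolist()) for d in masks_of("plain_timer",c)])
E
```

```text
10.3 [ 0.5538  0.0606 -0.0211] yaw -177.95 zx [ 0.001  0.001 -1.   ] F [-1.67 -0.2   1.04] 0.0061
tool delta mm [-21.2  -0.4  -1. ]
tool turn deg [0.04 0.06 0.05]
miss timer scene
timer ['side'] [0.6194 0.0585 0.0488] 2.79 306
scene [(0.61, [300.0, 272.0])]
side []
```

{"api": "jog_arm", "payload": {
  "deltas": [
    [[-5,0,0,0,0,0,6],[-5,0,0,0,0,0,6],[-5,0,0,0,0,0,6],[-4,0,0,0,0,0,6],[0,0,0,0,0,0,6]]
  ]
}}

```text
clock: 11.1
eef_pos: [0.5731, 0.0611, -0.0212]
tool_rot: [-0.018, 1.0, 0.0, -0.0]
ft_force: [0.3, -0.1, -0.4]
grip_width: 0.006
```

{"api": "jog_arm", "payload": {
  "deltas": [
    [[-3,0,0,0,0,0,6],[0,0,0,0,0,0,6]]
  ]
}}

```text
clock: 11.3
eef_pos: [0.5763, 0.0612, -0.0213]
tool_rot: [-0.018, 1.0, 0.0, -0.0]
ft_force: [-0.5, -0.9, 0.9]
grip_width: 0.0064
```

{"api": "jog_arm", "payload": {
  "deltas": [
    [[-3,0,0,0,0,0,6],[0,0,0,0,0,0,6]]
  ]
}}

```text
clock: 11.5
eef_pos: [0.5778, 0.0613, -0.0215]
tool_rot: [-0.018, 1.0, 0.0, -0.002]
ft_force: [-2.8, -0.2, 2.1]
grip_width: 0.0063
```

{"api": "jog_arm", "payload": {
  "deltas": [
    [[-3,0,0,0,0,0,6],[-1,0,0,0,0,0,6]]
  ]
}}

```text
clock: 11.7
eef_pos: [0.5803, 0.0613, -0.0217]
tool_rot: [-0.018, 1.0, 0.0, -0.003]
ft_force: [-3.5, -0.2, 3.5]
grip_width: 0.006
```

{"api": "jog_arm", "payload": {
  "deltas": [
    [[-3,0,0,0,0,0,6],[-1,0,0,0,0,0,6]]
  ]
}}

```text
clock: 11.9
eef_pos: [0.5832, 0.0614, -0.0218]
tool_rot: [-0.018, 1.0, 0.0, -0.005]
ft_force: [-5.0, -0.3, 4.3]
grip_width: 0.0056
```

{"api": "jog_arm", "payload": {
  "deltas": [
    [[-3,0,0,0,0,0,6],[-1,0,0,0,0,0,6]]
  ]
}}

```text
clock: 12.1
eef_pos: [0.5827, 0.0614, -0.0223]
tool_rot: [-0.018, 1.0, 0.0, -0.009]
ft_force: [-4.6, 0.5, 3.9]
grip_width: 0.0059
```

{"api": "jog_arm", "payload": {
  "deltas": [
    [[-4,0,-0.5,0,0,0,6],[-3,0,0,0,0,0,6]]
  ]
}}

```text
clock: 12.3
eef_pos: [0.5822, 0.0615, -0.0227]
tool_rot: [-0.018, 1.0, -0.0, -0.016]
ft_force: [-9.2, 0.1, 8.0]
grip_width: 0.0057
```

{"api": "jog_arm", "payload": {
  "deltas": [
    [[-4,0,0,0,0,0,6],[-4,0,0,0,0,0,6]]
  ]
}}

```text
clock: 12.5
eef_pos: [0.5815, 0.0614, -0.0235]
tool_rot: [-0.018, 1.0, -0.0, -0.024]
ft_force: [-12.8, 0.2, 11.5]
grip_width: 0.006
```

```bash
python3 - <<'E'
from fit import *
from st import *
want([.585,.061,-.02],182)
camera("scene");im=camera("side");cv2.imwrite("pics/p.png",cv2.resize(im[180:280,170:290],None,fx=5,fy=5)[:,:,::-1])
run("timer",T,{"scene":(360,232),"side":(222,246)},[.635,.06,.03])
E
```

```text
12.5 [ 0.5815  0.0614 -0.0235] yaw -177.9 zx [-0.048 -0.001 -0.999] F [-12.84   0.22  11.52] 0.006
tool delta mm [-3.3 -0.5 -3.6]
tool turn deg [ 0.02 -2.76  0.1 ]
timer ['scene', 'side'] [0.6395 0.0588 0.0234] 1.34 862
timer ['scene'] [0.6367 0.06   0.1654] 9.48 336
timer ['side'] [ 0.6485  0.0627 -0.7312] -41.89 431
```

View pics/p.png

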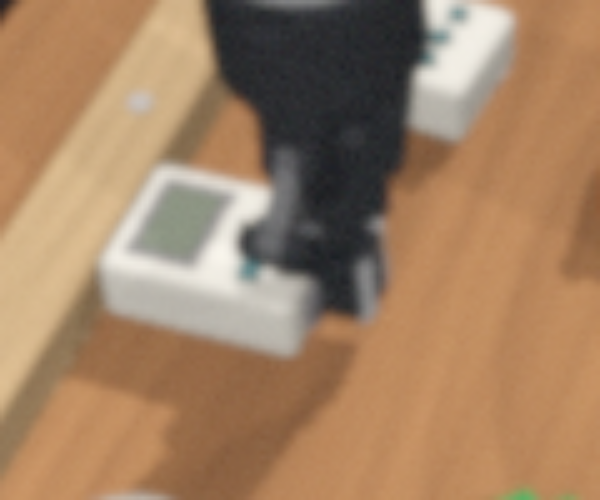

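Force rose from 5 to 13 N after 7 mm of travel with no further motion, so the bar is bottomed against the batten. I'll hold it, relaxing the downward drag.

{"api": "jog_arm", "payload": {
  "deltas": [
    [[-3,0,-1,0,-0.5,0,6],[-3,0,-1,0,-0.5,0,6],[-3,0,-1,0,-0.5,0,6],[-3,0,-1,0,-0.5,0,6],[-3,0,-1,0,-0.5,0,6]]
  ]
}}

```text
clock: 13.2
eef_pos: [0.5823, 0.0616, -0.0235]
tool_rot: [-0.019, 1.0, 0.0, -0.016]
ft_force: [-6.6, -0.0, 2.5]
grip_width: 0.006
```

```bash
python3 - <<'E'
from st import *
want([.585,.061,-.02],182)
E
```

```text
13.2 [ 0.5823  0.0616 -0.0235] yaw -177.87 zx [-0.031 -0.001 -1.   ] F [-6.63 -0.05  2.48] 0.006
tool delta mm [-2.6 -0.7 -3.6]
tool turn deg [ 0.03 -1.79  0.13]
```

{"api": "jog_arm", "payload": {
  "deltas": [
    [[-6,0,-1,0,-0.3,0,6],[-6,0,-1,0,-0.3,0,6],[-6,0,-1,0,-0.3,0,6]]
  ]
}}

```text
clock: 13.5
eef_pos: [0.5815, 0.0616, -0.0237]
tool_rot: [-0.019, 1.0, -0.0, -0.025]
ft_force: [-15.1, -0.7, 11.2]
grip_width: 0.0058
```

{"api": "jog_arm", "payload": {
  "deltas": [
    [[-6,0,-1,0,-0.3,0,6],[-6,0,-1,0,-0.3,0,6],[-6,0,-1,0,-0.3,0,6]]
  ]
}}

```text
clock: 13.8
eef_pos: [0.5806, 0.0616, -0.0233]
tool_rot: [-0.019, 0.999, -0.0, -0.035]
ft_force: [-15.8, 0.5, 11.6]
grip_width: 0.0059
```

The bar took 15 N for 0.6 s against a firm stop. Now I'll retreat gently in line, then check.

{"api": "jog_arm", "payload": {
  "deltas": [
    [[3,0,0,0,0,0,6],[3,0,0,0,0,0,6],[3,0,0,0,0,0,6],[4,0,0,0,0,0,6],[6,0,0,0,0,0,6]]
  ]
}}

```text
clock: 14.3
eef_pos: [0.5646, 0.061, -0.0219]
tool_rot: [-0.019, 0.999, -0.0, -0.032]
ft_force: [0.8, -0.0, -0.6]
grip_width: 0.0059
```

{"api": "jog_arm", "payload": {
  "deltas": [
    [[15,0,0,0,0,0,6],[15,0,0,0,0,0,6],[0,0,-40,0,0,0,6],[0,0,-40,0,0,0,6],[0,0,-40,0,0,0,6]]
  ]
}}

```text
clock: 14.8
eef_pos: [0.535, 0.0593, 0.0962]
tool_rot: [-0.019, 0.999, -0.001, -0.038]
ft_force: [1.3, -0.4, 0.1]
grip_width: 0.0061
```

{"api": "jog_arm", "payload": {
  "deltas": [
    [[40,0,-20,0,0,0,6],[40,0,-20,0,0,0,6],[40,0,0,0,0,0,6],[0,0,0,0,0,0,6]]
  ]
}}

```text
clock: 15.2
eef_pos: [0.4214, 0.0552, 0.1523]
tool_rot: [-0.019, 0.999, -0.0, -0.028]
ft_force: [0.9, -0.7, -0.3]
grip_width: 0.0061
```

```bash
python3 - <<'E'
from fit import *
from st import *
st()
a=camera("scene");b=camera("side")
cv2.imwrite("pics/end.png",np.hstack([cv2.resize(a[180:310,260:420],(400,325)),cv2.resize(b[150:280,160:320],(400,325))])[:,:,::-1])
run("timer",T,{"scene":(360,232),"side":(222,246)},[.635,.06,.03])
run("plain_timer",P,{"scene":(301,272),"side":(252,190)},[.61,-.07,-.1])
E
```

```text
15.2 [0.4214 0.0552 0.1523] yaw -177.84 zx [-0.056 -0.001 -0.998] F [ 0.85 -0.73 -0.27] 0.0061
miss timer side
timer ['scene'] [0.6347 0.0599 0.0119] 0.68 177
plain_timer ['scene', 'side'] [ 0.6162 -0.0766 -0.1188] -6.81 259
plain_timer ['scene'] [ 0.6161 -0.0759 -0.1118] -6.41 154
plain_timer ['side'] [ 0.6165 -0.0771 -0.0038] -0.22 103
```

View pics/end.png

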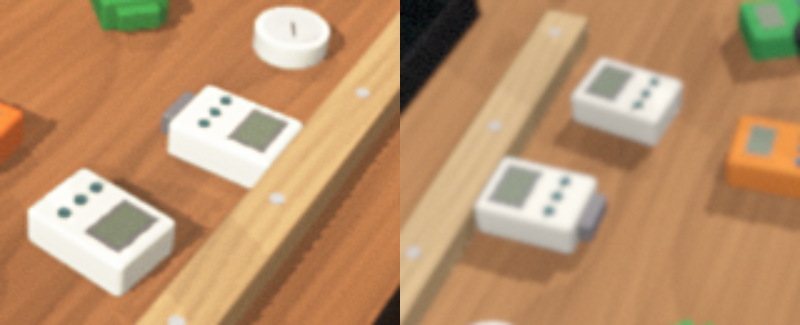

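The timer is flush on the batten at scene crop (235,135), its bar is out again at (178,112), and the plain timer is in place. Handing in.

```bash
python3 -c "
from workcell import *
print(job_done())"
```

```text
the job is handed in; nothing more can be done
None
```

I slid the white timer with the bar against the batten, pressed its bar in and held it, then backed off and handed the job in at about 15 s.

**The press:** the force rose from about 2.5 to 5 N over some 7 mm, then reached 13–16 N with no further travel. I held it for more than 1 s. That the bar was fully in is my reading of force and travel; no sensor reads the bar directly.

**Last checks:**
- **Timer position:** the scene camera puts it at about x = −0.065 m in the batten frame, against −0.060 when flush. It is turned about 1° from square. The pictures show it lying flat with its bar out.
- **Plain timer:** its position changed by less than 1 mm between the first and last fits.
- **Robot:** it stands clear of everything.

**What failed or disagreed:**
- **Joint 6 limit:** it reached the end of its range on the first approach, so I used the half-turned gripper pose instead.
- **Fingertip height:** the cameras put the fingertips about 31 mm higher than the reported tool height. My first push therefore passed over the timer without touching it, and I corrected the height by sight.
- **Upward force:** up to about 11 N acted on the tool during the press. I put it down to friction on the bar, but did not confirm that.
- **Side camera:** the side-view network missed the timer in the final check, so its measured pose rests on the scene camera alone.

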